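Transfer drug vials to the bedside rack in reverse order

ROBOT

A 7-joint arm with a two-finger parallel gripper is mounted at the origin on a cart in front of the work surface, level with it; the furniture and walls round the work are solid. World frame = base frame: x ahead of the robot, y to its left, z up, the work surface at z = 0. Lengths are in mm, angles in rad, forces in N, time in s.
With the tool pointing down it reaches from about 400 to 875 mm from the base axis. Payload 6.5 kg.
Tool frame: the origin (TCP) lies midway between the tips of the shut fingers; the grasp point (between the pads) lies 19 mm behind it; z points along the fingers, y is the line along which they close (so a half turn about z gives the same grasp; the last joint's range is limited). The gripper opens to 88 mm and grips with 3 to 60 N. Pads are 18 mm wide; open, the fingers measure 123 mm over their backs; the gripper's body (75 mm by 187 mm) begins 45 mm behind the grasp point.
Start: joints at [1.13, 0.536, -0.004, 1.538, 0.003, 1.067, -0.071], TCP at [237.952, -604.871, 238.716] pointing down, gripper open.
Joint ranges: [-2.7, 2.7], [-0.37, 2.16], [-1.27, 1.26], [0.24, 2.4], [-1.31, 4.45], [0.19, 1.91], [-2.76, 2.76]. Speed limits (rad/s): [2.39, 2.39, 3.14, 3.14, 3.14, 3.14, 3.14].

INTERFACE

Orientations are given as a 3x3 rotation matrix whose columns are the frame's x, y, z axes.
In Python, from workcell import robot gives the robot as it stands.
- The arm moves only by the tool jog_arm, never from a script. Its argument "moves" is one flat list of numbers, 7 for each row, row after row: the shift along the world's x, y, z in units of 0.25 m (1.0 is 0.25 m), then the turn, a rotation vector about the world's x, y, z in units of 45 degrees (1.0 is 45 degrees), then the opening in per cent of the stroke, from 0 (shut) to 100 (fully open). A call has 1 to 20 rows; each row is the pose to reach, as a shift and turn from the pose commanded when the call began; what a row does not reach only later rows make up. A row lasts 1/10 s, in which the tool goes at most 50 mm and 8.59 degrees, less where a joint would pass 70% of its speed; a pose out of reach is approached as far as the arm can. A call with a number of a shift or a turn outside -1 to 1 is refused whole. A call with a gripper value outside its range is refused whole. The fingers move at their own pace and stop on an object; "grip_force" is the grip in N (left out, the last holds). Time passes only in rows, so rows that repeat a pose let the fingers close. It gives the time, the measured TCP pose, the force, the opening and the grip force at its end, in the units of the state.
- robot.get_state(): the state, without advancing time (a new reading comes with each control period).
- robot.get_image(name): name is "scene" or "side" or "wrist"; returns (picture, depth): 400x640x3 uint8, red, green, blue; 400x640 float32, mm along the optical axis (not along the pixel's ray), 0 where there is no reading.
- robot.get_calibration(name): a dict with "fx", "fy", "cx", "cy" (pixels), "world_from_camera" (4x4, takes a point from camera to world coordinates). Camera axes: x right, y down, z forward; pixel columns grow to the right and rows downward; lengths in mm; the calibration is good to about 2 mm. A picture is of the moment at which its call begins: read the wrist's pose just before it. get_calibration takes no time and is no camera call; for the wrist camera it gives the pose at the moment of the call.
- robot.finish_job(): hands the job in; it is judged then, once.
The state is a dict: "time_s": time; "qpos": joint angles; "qd": joint speeds; "effort": joint torques, N m; "tcp_pos": TCP position; "tcp_rot": TCP orientation; "wrist_force": force on the tool from outside, world axes, zero at the start; "ft_torque": the same for the moment, N m; "gripper_width": finger opening in mm; "grasp_force": force on a finger pad.
Only numpy, scipy, OpenCV 4.12 (cv2) and the standard library are available. Lean on these libraries where they do the work, as an engineer would, in place of code of your own. Each camera call takes 0.05 s, during which the arm holds its last target. There are 200 camera calls.

TASK

Move the four drug vials from the white nests on the steel rail into the blue rack, one to a pocket, in reverse order: the vial that starts leftmost (as the robot sees it) goes to the rightmost pocket, the next one to the pocket beside it, and so on, so that the one that starts rightmost ends leftmost. Keep the vials upright, leave each standing flat on its pocket's floor and released, and leave the specimen cup with the orange lid standing where it is.

Things in the scene. Friction and masses are not known exactly. Their poses are not given: they have to be found in the camera images.
- vial_red: Small clear glass drug vial with red cap and red label band, 21 mm across, 44 mm tall, about 20 g, loose and upright. Solid to grip as a plain cylinder of radius 10.5 mm up to 41 mm. Origin: centre of its underside; z runs up its axis. At the start it stands within a few mm of the middle of one of the four white nests, which one varies.
- vial_blue: Small clear glass drug vial with blue cap and blue label band, 24 mm across, 51 mm tall, about 20 g, loose and upright. Solid to grip as a plain cylinder of radius 11.7 mm up to 47 mm. Origin: centre of its underside; z runs up its axis. At the start it stands within a few mm of the middle of one of the four white nests, which one varies.
- vial_green: Small clear glass drug vial with green cap and green label band, 26 mm across, 39 mm tall, about 20 g, loose and upright. Solid to grip as a plain cylinder of radius 12.9 mm up to 36 mm. Origin: centre of its underside; z runs up its axis. At the start it stands within a few mm of the middle of one of the four white nests, which one varies.
- vial_yellow: Small amber glass drug vial with yellow cap and yellow label band, 22.5 mm across, 45 mm tall, about 20 g, loose and upright. Solid to grip as a plain cylinder of radius 11.2 mm up to 43 mm. Origin: centre of its underside; z runs up its axis. At the start it stands within a few mm of the middle of one of the four white nests, which one varies.
- nest_red: White square nest where the red-capped vial stands at the start; the four nests look alike and never move. 48 x 48 mm, in a row at 51 mm spacing on a steel rail. Origin: centre of its underside, at z = 0.003; inner floor (43 x 43 mm) at z = 0.005, rim at z = 0.010. y points along the row to the robot's left, x away from the robot; the row is turned by up to 0.3 rad.
- nest_blue: White square nest where the blue-capped vial stands at the start; the four nests look alike and never move. 48 x 48 mm, in a row at 51 mm spacing on a steel rail. Origin: centre of its underside, at z = 0.003; inner floor (43 x 43 mm) at z = 0.005, rim at z = 0.010. y points along the row to the robot's left, x away from the robot; the row is turned by up to 0.3 rad.
- nest_green: White square nest where the green-capped vial stands at the start; the four nests look alike and never move. 48 x 48 mm, in a row at 51 mm spacing on a steel rail. Origin: centre of its underside, at z = 0.003; inner floor (43 x 43 mm) at z = 0.005, rim at z = 0.010. y points along the row to the robot's left, x away from the robot; the row is turned by up to 0.3 rad.
- nest_yellow: White square nest where the yellow-capped vial stands at the start; the four nests look alike and never move. 48 x 48 mm, in a row at 51 mm spacing on a steel rail. Origin: centre of its underside, at z = 0.003; inner floor (43 x 43 mm) at z = 0.005, rim at z = 0.010. y points along the row to the robot's left, x away from the robot; the row is turned by up to 0.3 rad.
- blue_rack: Fixed blue rack left or right of the steel rail, 56 (x) by 214 mm (y) plus a low lug at each end. Four open pockets, white disc on the floor, centred at x = 0, y = +76.5, +25.5, -25.5, -76.5 mm, each about 46 x 46 mm inside; floor 5 mm, rims 10 mm above the worktop. Origin: centre of its underside. y points along the row to the robot's left, x away from the robot; turned up to 0.3 rad.
- the_specimen_cup: Specimen cup with orange screw lid, 58 mm across, 66 mm tall, loose, standing between rail and rack; a bystander to be left standing where it is. Origin: centre of its underside.
Mind the look-alikes: they are no part of the job. Leave any purple look-alike of the vial_red alone.

How it is judged (in metres and radians):
At the end, for the whole second after the job is handed in: All four vials stand upright (within 0.12 rad) and at rest on pocket floors of the blue rack (height within 3 mm), each within 14 mm of its pocket's centre along x and y of the rack, in the reverse of the left-to-right order in which they stood on the steel rail (x of vial_red in the frame of blue_rack between -0.014 and 0.014 m and z of vial_red in the frame of blue_rack between 0.002 and 0.008 m and (y of vial_red in the frame of blue_rack between 0.0625 and 0.0905 m or y of vial_red in the frame of blue_rack between 0.0115 and 0.0395 m or y of vial_red in the frame of blue_rack between -0.0395 and -0.0115 m or y of vial_red in the frame of blue_rack between -0.0905 and -0.0625 m) and angle between each of vial_red, vial_blue, vial_green, vial_yellow's own z axis and vertical below 0.12 rad and linear speed of each of vial_red, vial_blue, vial_green, vial_yellow below 0.02 m/s and x of vial_blue in the frame of blue_rack between -0.014 and 0.014 m and z of vial_blue in the frame of blue_rack between 0.002 and 0.008 m and (y of vial_blue in the frame of blue_rack between 0.0625 and 0.0905 m or y of vial_blue in the frame of blue_rack between 0.0115 and 0.0395 m or y of vial_blue in the frame of blue_rack between -0.0395 and -0.0115 m or y of vial_blue in the frame of blue_rack between -0.0905 and -0.0625 m) and x of vial_green in the frame of blue_rack between -0.014 and 0.014 m and z of vial_green in the frame of blue_rack between 0.002 and 0.008 m and (y of vial_green in the frame of blue_rack between 0.0625 and 0.0905 m or y of vial_green in the frame of blue_rack between 0.0115 and 0.0395 m or y of vial_green in the frame of blue_rack between -0.0395 and -0.0115 m or y of vial_green in the frame of blue_rack between -0.0905 and -0.0625 m) and x of vial_yellow in the frame of blue_rack between -0.014 and 0.014 m and z of vial_yellow in the frame of blue_rack between 0.002 and 0.008 m and (y of vial_yellow in the frame of blue_rack between 0.0625 and 0.0905 m or y of vial_yellow in the frame of blue_rack between 0.0115 and 0.0395 m or y of vial_yellow in the frame of blue_rack between -0.0395 and -0.0115 m or y of vial_yellow in the frame of blue_rack between -0.0905 and -0.0625 m) and ((y of nest_red in the frame of nest_blue above 0 m and ((y of vial_red in the frame of blue_rack below -0.051 m and y of vial_blue in the frame of blue_rack above -0.051 m) or (y of vial_red in the frame of blue_rack below 0 m and y of vial_blue in the frame of blue_rack above 0 m) or (y of vial_red in the frame of blue_rack below 0.051 m and y of vial_blue in the frame of blue_rack above 0.051 m))) or (y of nest_red in the frame of nest_blue below 0 m and ((y of vial_blue in the frame of blue_rack below -0.051 m and y of vial_red in the frame of blue_rack above -0.051 m) or (y of vial_blue in the frame of blue_rack below 0 m and y of vial_red in the frame of blue_rack above 0 m) or (y of vial_blue in the frame of blue_rack below 0.051 m and y of vial_red in the frame of blue_rack above 0.051 m)))) and ((y of nest_red in the frame of nest_green above 0 m and ((y of vial_red in the frame of blue_rack below -0.051 m and y of vial_green in the frame of blue_rack above -0.051 m) or (y of vial_red in the frame of blue_rack below 0 m and y of vial_green in the frame of blue_rack above 0 m) or (y of vial_red in the frame of blue_rack below 0.051 m and y of vial_green in the frame of blue_rack above 0.051 m))) or (y of nest_red in the frame of nest_green below 0 m and ((y of vial_green in the frame of blue_rack below -0.051 m and y of vial_red in the frame of blue_rack above -0.051 m) or (y of vial_green in the frame of blue_rack below 0 m and y of vial_red in the frame of blue_rack above 0 m) or (y of vial_green in the frame of blue_rack below 0.051 m and y of vial_red in the frame of blue_rack above 0.051 m)))) and ((y of nest_red in the frame of nest_yellow above 0 m and ((y of vial_red in the frame of blue_rack below -0.051 m and y of vial_yellow in the frame of blue_rack above -0.051 m) or (y of vial_red in the frame of blue_rack below 0 m and y of vial_yellow in the frame of blue_rack above 0 m) or (y of vial_red in the frame of blue_rack below 0.051 m and y of vial_yellow in the frame of blue_rack above 0.051 m))) or (y of nest_red in the frame of nest_yellow below 0 m and ((y of vial_yellow in the frame of blue_rack below -0.051 m and y of vial_red in the frame of blue_rack above -0.051 m) or (y of vial_yellow in the frame of blue_rack below 0 m and y of vial_red in the frame of blue_rack above 0 m) or (y of vial_yellow in the frame of blue_rack below 0.051 m and y of vial_red in the frame of blue_rack above 0.051 m)))) and ((y of nest_blue in the frame of nest_green above 0 m and ((y of vial_blue in the frame of blue_rack below -0.051 m and y of vial_green in the frame of blue_rack above -0.051 m) or (y of vial_blue in the frame of blue_rack below 0 m and y of vial_green in the frame of blue_rack above 0 m) or (y of vial_blue in the frame of blue_rack below 0.051 m and y of vial_green in the frame of blue_rack above 0.051 m))) or (y of nest_blue in the frame of nest_green below 0 m and ((y of vial_green in the frame of blue_rack below -0.051 m and y of vial_blue in the frame of blue_rack above -0.051 m) or (y of vial_green in the frame of blue_rack below 0 m and y of vial_blue in the frame of blue_rack above 0 m) or (y of vial_green in the frame of blue_rack below 0.051 m and y of vial_blue in the frame of blue_rack above 0.051 m)))) and ((y of nest_blue in the frame of nest_yellow above 0 m and ((y of vial_blue in the frame of blue_rack below -0.051 m and y of vial_yellow in the frame of blue_rack above -0.051 m) or (y of vial_blue in the frame of blue_rack below 0 m and y of vial_yellow in the frame of blue_rack above 0 m) or (y of vial_blue in the frame of blue_rack below 0.051 m and y of vial_yellow in the frame of blue_rack above 0.051 m))) or (y of nest_blue in the frame of nest_yellow below 0 m and ((y of vial_yellow in the frame of blue_rack below -0.051 m and y of vial_blue in the frame of blue_rack above -0.051 m) or (y of vial_yellow in the frame of blue_rack below 0 m and y of vial_blue in the frame of blue_rack above 0 m) or (y of vial_yellow in the frame of blue_rack below 0.051 m and y of vial_blue in the frame of blue_rack above 0.051 m)))) and ((y of nest_green in the frame of nest_yellow above 0 m and ((y of vial_green in the frame of blue_rack below -0.051 m and y of vial_yellow in the frame of blue_rack above -0.051 m) or (y of vial_green in the frame of blue_rack below 0 m and y of vial_yellow in the frame of blue_rack above 0 m) or (y of vial_green in the frame of blue_rack below 0.051 m and y of vial_yellow in the frame of blue_rack above 0.051 m))) or (y of nest_green in the frame of nest_yellow below 0 m and ((y of vial_yellow in the frame of blue_rack below -0.051 m and y of vial_green in the frame of blue_rack above -0.051 m) or (y of vial_yellow in the frame of blue_rack below 0 m and y of vial_green in the frame of blue_rack above 0 m) or (y of vial_yellow in the frame of blue_rack below 0.051 m and y of vial_green in the frame of blue_rack above 0.051 m))))); the robot touches nothing.
It fails at once if a vial is tipped over or carried tilted by more than 0.8 rad (angle between any of vial_red, vial_blue, vial_green, vial_yellow's own z axis and vertical above 0.8 rad).
It fails at once if the specimen cup is moved by more than 20 mm or tipped (distance of the_specimen_cup from where it was at the start of the episode above 0.02 m or angle between the_specimen_cup's own z axis and vertical above 0.5 rad).
It also fails if it takes over 101 s, if anything falls off the work surface, if the arm or the gripper's body presses on something with over 40 N, if the wrist force passes 120 N, or if a joint passes its speed limit or range.

## Working session

There is one attempt and no reset: what is moved stays moved. The work goes in short steps, Python scripts to look and compute and a tool call to move; the robot and the scene stay as the last step left them, time stands still between calls to the robot, and variables do not carry over. Pictures are saved under pics/ and viewed, at most 14 in all, crops included, and the job is handed in when it is done.

Besides the shell and the picture viewer there is one more tool, called after "Emit:" as a command line: name --argument value ..., lists and objects as JSON in quotes. jog_arm: Moves the arm, as the interface text tells. Shifts and turns lie within -1 to 1; 1 stands for 0.25 m of shift or 45 degrees of turn. Its arguments: {"type":"object","properties":{"moves":{"type":"array","items":{"type":"number"}},"grip_force":{"type":"number"}},"required":["moves"]}

```bash
mkdir -p pics; ls
cat > h.py <<'E'
import numpy as np, cv2
from workcell import robot
def grab(n,f=None):
    c=robot.get_calibration(n); im,d=robot.get_image(n)
    if f: cv2.imwrite('pics/'+f,cv2.cvtColor(im,cv2.COLOR_RGB2BGR))
    return im,d,c
def ray(c,u,v,z):
    T=np.array(c['world_from_camera']);d=T[:3,:3]@np.array([(u-c['cx'])/c['fx'],(v-c['cy'])/c['fy'],1]);o=T[:3,3]
    return o+d*(z-o[2])/d[2]
def cloud(d,c):
    v,u=np.mgrid[0:d.shape[0],0:d.shape[1]];T=np.array(c['world_from_camera'])
    p=np.stack([(u-c['cx'])/c['fx']*d,(v-c['cy'])/c['fy']*d,d],-1)
    return p@T[:3,:3].T+T[:3,3]
E
python3 - <<'E'
from h import *
for n in ['scene','side','wrist']:
    im,d,c=grab(n,n+'0.png'); print(n,c['fx'],np.round(c['world_from_camera'],2).tolist())
s=robot.get_state(); print(s['tcp_pos'],np.round(s['tcp_rot'],3).tolist(),s['time_s'],s['gripper_width'])
E
```

```text
pics
scene 370.4737472932101 [[-0.85, -0.35, 0.4, 198.6], [-0.53, 0.54, -0.65, 542.24], [0.02, -0.76, -0.65, 600.02], [0.0, 0.0, 0.0, 1.0]]
side 513.4246991660261 [[1.0, 0.06, -0.04, 606.07], [0.07, -0.68, 0.73, -736.24], [0.01, -0.73, -0.68, 721.92], [0.0, 0.0, 0.0, 1.0]]
wrist 302.07320530328263 [[0.37, -0.89, -0.27, 307.36], [-0.93, -0.35, -0.1, -576.95], [-0.0, 0.29, -0.96, 383.55], [0.0, 0.0, 0.0, 1.0]]
[ 237.76962137 -604.44254548  238.04312386] [[0.931, 0.366, -0.001], [0.366, -0.931, 0.001], [-0.0, -0.001, -1.0]] 0.15 87.99173461822392
```

View pics/scene0.png

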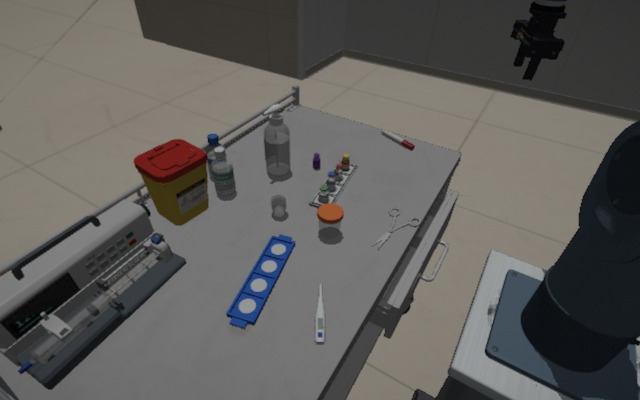

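View pics/side0.png

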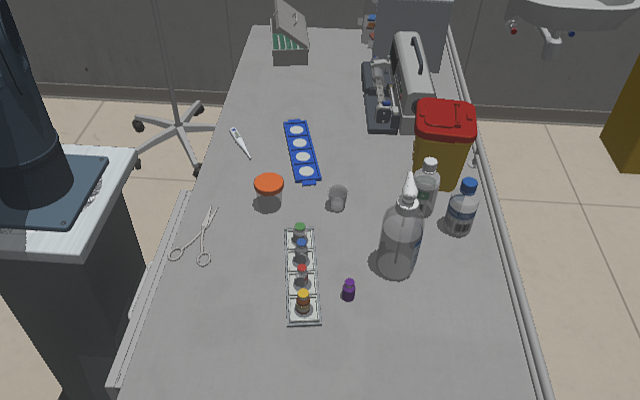

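The side view shows, from left to right as the robot sees it (far to near): green (299,228), blue (301,243), red (302,268), yellow (303,295). The possible mix-up is the purple look-alike at (348,290), off the rail. The rack discs are at (296,130) to (306,171), the cup at (268,190), a tall clear bottle at (400,240) and a small clear cup at (338,198).

Run:
```python
from h import *
H={'green':(45,75,39),'blue':(105,125,51),'red':(0,8,44),'yellow':(18,32,45)}
for n in ['side','scene']:
    im,d,c=grab(n); hsv=cv2.cvtColor(im,cv2.COLOR_RGB2HSV); P=cloud(d,c)
    for k,(a,b,h) in H.items():
        m=cv2.inRange(hsv,(a,90,60),(b,255,255))
        if k=='red': m|=cv2.inRange(hsv,(172,90,60),(180,255,255))
        _,_,st,ce=cv2.connectedComponentsWithStats(m)
        for s,q in zip(st[1:],ce[1:]):
            p=ray(c,*q,h-4)
            if 8<s[4]<800 and 300<p[0]<850 and -450<p[1]<0: print(n,k,s.tolist(),q.round(1),p.round(0),P[int(q[1]),int(q[0])].round(0))
    # rack: blue body big component, white discs in it
    m=cv2.inRange(hsv,(100,120,60),(125,255,255)); cs,_=cv2.findContours(m,cv2.RETR_CCOMP,cv2.CHAIN_APPROX_NONE)
    _hs=cv2.findContours(m,cv2.RETR_CCOMP,cv2.CHAIN_APPROX_NONE)
    for q,hh in zip(_hs[0],_hs[1][0]):
        A=cv2.contourArea(q)
        if hh[3]>=0 and A>60:
            (u,v),_,_=cv2.fitEllipse(q); print(n,'disc',A,round(u,1),round(v,1),ray(c,u,v,5).round(1),P[int(v),int(u)].round(0))
    m=cv2.inRange(hsv,(6,150,100),(15,255,255)); M=cv2.moments(m); u,v=M['m10']/M['m00'],M['m01']/M['m00'];print(n,'lid',M['m00']/255,u,v,ray(c,u,v,62))
```

```text
side green [296, 223, 9, 5, 21] [300.4 224.5] [546. -84.  35.] [546. -91.  43.]
side blue [296, 238, 10, 8, 64] [301.  241.6] [ 552. -137.   47.] [ 551. -143.   55.]
side blue [415, 239, 7, 8, 15] [417.9 242.8] [ 757. -122.   47.] [ 744. -168.  100.]
side red [255, 186, 28, 10, 76] [268.9 191.5] [478.  -6.  40.] [480. -31.  64.]
side red [297, 263, 9, 9, 59] [301.3 267. ] [ 557. -188.   40.] [ 558. -197.   51.]
side yellow [298, 288, 11, 10, 87] [302.9 292.8] [ 564. -241.   41.] [ 564. -247.   51.]
side disc 145.0 306.0 170.7 [541.5 104.2   5. ] [541. 108.   4.]
side disc 132.0 302.5 156.2 [529.6 153.3   5. ] [529. 153.   6.]
side disc 120.0 299.4 142.3 [518.2 203.2   5. ] [517. 205.   4.]
side disc 110.5 296.3 129.5 [506.2 252.1   5. ] [505. 253.   6.]
side lid 445.0 270.66966292134833 181.2741573033708 [ 4.81109467e+02 -1.36797184e-01  6.20000000e+01]
scene green [322, 186, 5, 4, 15] [323.7 187.3] [ 550. -105.   35.] [546. -94.  45.]
scene blue [328, 172, 7, 4, 23] [331.3 173.3] [ 556. -153.   47.] [ 551. -141.   57.]
scene red [402, 140, 12, 8, 45] [407.4 143.4] [ 449. -416.   40.] [ 461. -459.   16.]
scene red [337, 164, 5, 4, 17] [338.9 165.4] [ 562. -205.   40.] [ 558. -192.   50.]
scene yellow [343, 154, 6, 4, 20] [345.5 155.5] [ 569. -256.   41.] [ 565. -245.   50.]
scene disc 241.5 246.8 305.5 [505.6 253.5   5. ] [508. 253.   4.]
scene disc 209.0 258.2 284.6 [517.5 203.8   5. ] [518. 204.   6.]
scene disc 184.5 268.7 265.8 [529.2 154.1   5. ] [531. 154.   6.]
scene disc 162.5 278.1 248.7 [541.  104.4   5. ] [543. 102.   4.]
scene lid 339.0 328.6637168141593 210.9439528023599 [480.94390608  -6.25016805  62.        ]
```

Run:
```python
import cv2
a=cv2.imread('pics/side0.png')[200:340,230:380]; cv2.imwrite('pics/c1.png',cv2.resize(a,None,fx=4,fy=4,interpolation=cv2.INTER_CUBIC))
```

```text
(no output)
```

View pics/c1.png

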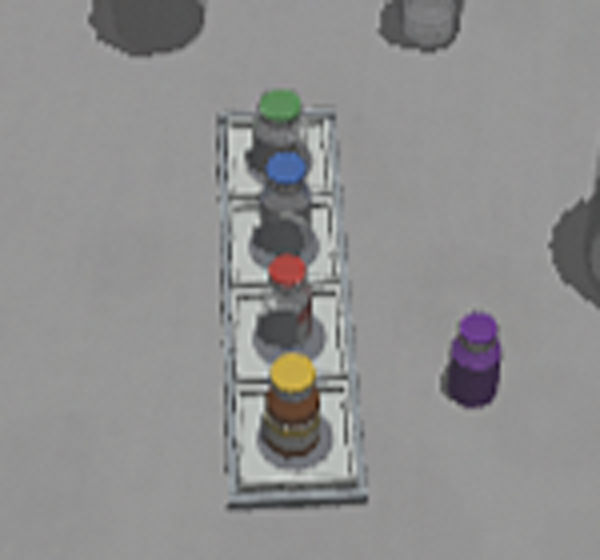

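The crop shows each vial in its own nest, in the order green, blue, red, yellow. The purple-capped look-alike sits off the rail. The rack is turned 0.235 rad and the rail 0.12 rad. I'll approach with the fingers closing across the row.

Emit:
jog_arm --moves '[0.6, 0.8, 0, 0, 0, 0.889, 70, 0.6, 0.8, 0, 0, 0, 0.889, 70, 0.6, 0.8, 0, 0, 0, 0.889, 70, 0.6, 0.8, 0, 0, 0, 0.889, 70, 0.6, 0.8, 0, 0, 0, 0.889, 70, 0.6, 0.8, 0, 0, 0, 0.889, 70, 0.6, 0.8, 0, 0, 0, 0.889, 70]' --grip_force 12

```text
time_s: 0.95
tcp_pos: [388.6, -404.1, 238.8]
tcp_rot: [[0.476, 0.88, 0.0], [0.88, -0.476, -0.0], [-0.0, 0.0, -1.0]]
wrist_force: [-0.6, -0.2, 0.1]
gripper_width: 61.7
grasp_force: 0.0
```

Emit:
jog_arm --moves '[0.5, 0.9, 0, 0, 0, 0.784, 70, 0.5, 0.9, 0, 0, 0, 0.784, 70, 0.5, 0.9, 0, 0, 0, 0.784, 70, 0.5, 0.9, 0, 0, 0, 0.784, 70, 0.5, 0.9, 0, 0, 0, 0.784, 70, 0.5, 0.9, 0, 0, 0, 0.784, 70, 0.5, 0.9, 0, 0, 0, 0.784, 70, 0.5, 0.9, 0, 0, 0, 0.784, 70, 0.5, 0.9, 0, 0, 0, 0.784, 70, 0.5, 0.9, 0, 0, 0, 0.784, 70]'

```text
time_s: 1.95
tcp_pos: [512.2, -181.9, 238.6]
tcp_rot: [[-0.114, 0.993, -0.001], [0.993, 0.114, -0.001], [-0.001, -0.001, -1.0]]
wrist_force: [0.1, 0.3, 0.7]
gripper_width: 61.5
grasp_force: 0.0
```

```bash
cat > w.py <<'E'
from h import *
import sys
def caps():
    im,d,c=grab('wrist',sys.argv[1]); hsv=cv2.cvtColor(im,cv2.COLOR_RGB2HSV); P=cloud(d,c)
    for k,(a,b,h) in {'green':(45,75,39),'blue':(105,125,51),'red':(0,8,44),'yellow':(18,32,45)}.items():
        m=cv2.inRange(hsv,(a,90,60),(b,255,255))
        if k=='red': m|=cv2.inRange(hsv,(172,90,60),(180,255,255))
        _,_,st,ce=cv2.connectedComponentsWithStats(m)
        for s,q in zip(st[1:],ce[1:]):
            if s[4]<60: continue
            p=ray(c,*q,h+5); print(k,s.tolist(),q.round(1),p.round(1),P[int(q[1]),int(q[0])].round(0))
s=robot.get_state(); print(s['time_s'],s['tcp_pos'].round(1),np.round(s['tcp_rot'],3).tolist(),s['gripper_width'])
caps()
c=robot.get_calibration('side')
print('bottle',ray(c,397,268,0),'purple',ray(c,348,295,0))
E
python3 w.py w1.png
```

```text
1.95 [ 512.2 -181.9  238.6] [[-0.114, 0.993, -0.001], [0.993, 0.114, -0.001], [-0.001, -0.001, -1.0]] 61.457071482245986
blue [351, 144, 15, 15, 170] [357.5 151.2] [ 552.8 -143.    56. ] [ 552. -143.   55.]
red [287, 20, 34, 9, 70] [302.8  24.9] [481.3 -27.9  49. ] [482. -31.  66.]
red [348, 189, 13, 12, 132] [354.2 194.5] [ 557.6 -193.1   49. ] [ 558. -193.   47.]
red [249, 342, 27, 19, 296] [261.8 350.9] [ 466. -426.   49.] [ 461. -458.   13.]
yellow [346, 231, 15, 14, 170] [353.5 237.2] [ 564.6 -245.4   50. ] [ 564. -245.   50.]
yellow [446, 288, 30, 61, 822] [464.1 318.6] [ 725.5 -342.6   50. ] [ 546. -152.  320.]
yellow [157, 294, 24, 54, 593] [164.7 326.3] [ 336.2 -399.8   50. ] [ 472. -162.  321.]
yellow [362, 362, 226, 14, 2277] [493.7 369.5] [ 787.7 -419.5   50. ] [ 550. -158.  330.]
bottle [ 7.25318341e+02 -1.43031088e+02 -1.13686838e-13] purple [ 639.04955246 -209.0129503     0.        ]
```

View pics/w1.png

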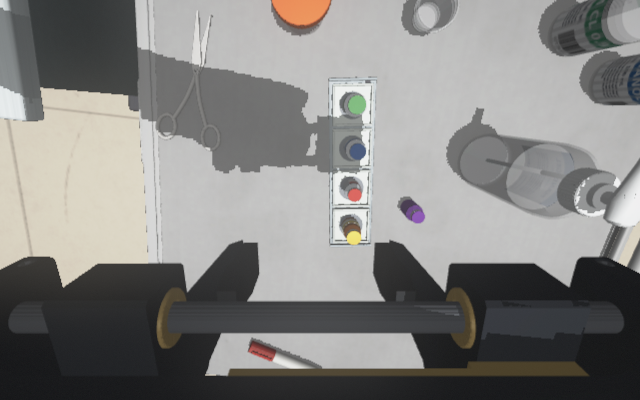

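The wrist view agrees with the earlier fixes: green (356,104), blue (357,151), red (354,194), yellow (353,237), with the purple look-alike at (413,212) to the right. I'll pick green first and check that it is held.

Emit:
jog_arm --moves '[0.132, 0.352, 0, 0, 0, 0, 70, 0.132, 0.352, 0, 0, 0, 0, 70, 0.132, 0.352, 0, 0, 0, 0, 70, 0.132, 0.352, -0.2, 0, 0, 0, 70, 0.132, 0.352, -0.4, 0, 0, 0, 70, 0.132, 0.352, -0.56, 0, 0, 0, 70, 0.132, 0.352, -0.68, 0, 0, 0, 70, 0.132, 0.352, -0.78, 0, 0, 0, 70, 0.132, 0.352, -0.84, 0, 0, 0, 70, 0.132, 0.352, -0.88, 0, 0, 0, 70, 0.132, 0.352, -0.9, 0, 0, 0, 70, 0.132, 0.352, -0.9, 0, 0, 0, 70, 0.132, 0.352, -0.9, 0, 0, 0, 70]'

```text
time_s: 3.3
tcp_pos: [546.7, -92.0, 14.6]
tcp_rot: [[-0.118, 0.993, 0.002], [0.993, 0.118, -0.0], [-0.0, 0.002, -1.0]]
wrist_force: [0.4, 0.0, 0.5]
gripper_width: 62.0
grasp_force: 0.0
```

Emit:
jog_arm --moves '[0, 0, 0, 0, 0, 0, 0, 0, 0, 0, 0, 0, 0, 0, 0, 0, 0, 0, 0, 0, 0, 0, 0, 0, 0, 0, 0, 0, 0, 0, 0, 0, 0, 0, 0, 0, 0, 0, 0, 0, 0, 0, 0, 0, 0, 0, 0, 0, 0, 0, 0, 0, 0, 0, 0, 0, 0, 0, 0, 0, 0, 0, 0]'

```text
time_s: 4.2
tcp_pos: [546.0, -91.9, 13.8]
tcp_rot: [[-0.118, 0.993, 0.0], [0.993, 0.118, -0.0], [-0.0, 0.0, -1.0]]
wrist_force: [-0.1, 0.0, 1.9]
gripper_width: 24.9
grasp_force: 12.0
```

Emit:
jog_arm --moves '[0, 0, 0.05, 0, 0, 0, 0, 0, 0, 0.15, 0, 0, 0, 0, 0, 0, 0.27, 0, 0, 0, 0, 0, 0, 0.36, 0, 0, 0, 0, -0.002, 0.08, 0.38, 0, 0, 0.03, 0, -0.006, 0.2, 0.38, 0, 0, 0.06, 0, -0.01, 0.34, 0.38, 0, 0, 0.09, 0, -0.014, 0.48, 0.38, 0, 0, 0.12, 0, -0.017, 0.62, 0.38, 0, 0, 0.149, 0, -0.019, 0.73, 0.38, 0, 0, 0.149, 0, -0.019, 0.785, 0.38, 0, 0, 0.149, 0, -0.019, 0.785, 0.36, 0, 0, 0.149, 0, -0.019, 0.785, 0.27, 0, 0, 0.149, 0, -0.019, 0.785, 0.17, 0, 0, 0.149, 0, -0.019, 0.785, 0.09, 0, 0, 0.149, 0, -0.019, 0.785, 0.04, 0, 0, 0.149, 0, -0.019, 0.785, 0.015, 0, 0, 0.149, 0, -0.019, 0.785, 0.004, 0, 0, 0.149, 0, -0.019, 0.785, 0.004, 0, 0, 0.149, 0, -0.019, 0.785, 0.004, 0, 0, 0.149, 0]'

```text
time_s: 6.2
tcp_pos: [541.8, 104.4, 15.4]
tcp_rot: [[-0.233, 0.973, 0.001], [0.973, 0.233, 0.0], [-0.0, 0.001, -1.0]]
wrist_force: [0.1, 0.1, -0.8]
gripper_width: 25.1
grasp_force: 12.0
```

Emit:
jog_arm --moves '[0, 0, 0, 0, 0, 0, 0, 0, 0, 0, 0, 0, 0, 40, 0, 0, 0, 0, 0, 0, 60, 0, 0, 0, 0, 0, 0, 60, 0, 0, 0, 0, 0, 0, 60, 0, 0, 0, 0, 0, 0, 60, 0, 0, 0.08, 0, 0, 0, 60, 0, 0, 0.2, 0, 0, 0, 60, 0, 0, 0.4, 0, 0, 0, 60, 0, 0, 0.4, 0, 0, 0, 60]'

```text
time_s: 7.2
tcp_pos: [545.0, 105.7, 120.2]
tcp_rot: [[-0.233, 0.972, 0.009], [0.973, 0.233, 0.002], [-0.0, 0.01, -1.0]]
wrist_force: [1.1, 0.9, -0.4]
gripper_width: 52.5
grasp_force: 0.0
```

```bash
python3 w.py w2.png | head -5; python3 -c "
from h import *
im,d,c=grab('side'); cv2.imwrite('pics/s2.png',cv2.resize(cv2.cvtColor(im,4)[100:340,220:460],None,fx=2.5,fy=2.5))"
```

```text
7.2 [545.  105.7 120.2] [[-0.233, 0.972, 0.009], [0.973, 0.233, 0.002], [-0.0, 0.01, -1.0]] 52.47470499528413
blue [273, 0, 75, 243, 11250] [310.2 114.9] [524.9 175.9  56. ] [524. 176.   4.]
yellow [530, 189, 110, 110, 3585] [575.6 229.9] [744.  140.4  50. ] [769. 136.  24.]
yellow [432, 288, 26, 60, 738] [447.1 318.7] [675.6  41.2  50. ] [571. 138. 201.]
yellow [175, 292, 26, 56, 622] [183.3 322.9] [459.  -13.3  50. ] [506. 123. 203.]
```

View pics/s2.png

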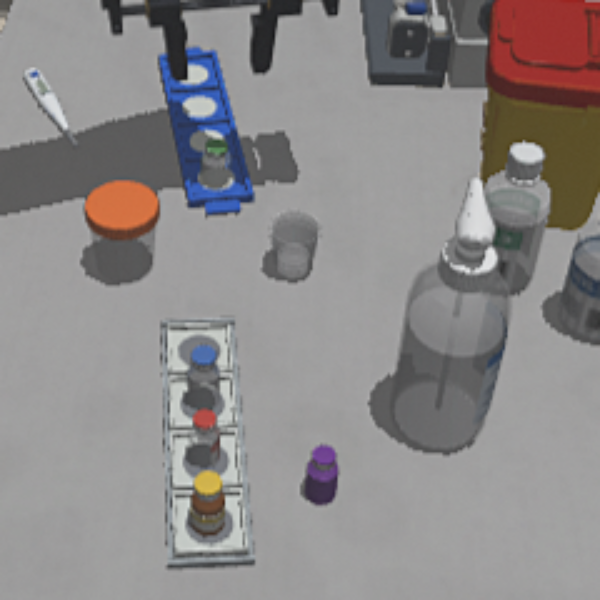

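Green stands in the rightmost pocket at about (215,165) in the crop. Next is blue.

Emit:
jog_arm --moves '[0.005, -0.12, 0.02, 0, 0, -0.03, 65, 0.012, -0.3, 0.02, 0, 0, -0.06, 65, 0.02, -0.48, 0.02, 0, 0, -0.09, 65, 0.03, -0.66, 0.02, 0, 0, -0.12, 65, 0.04, -0.84, 0.02, 0, 0, -0.149, 65, 0.045, -0.96, 0.02, 0, 0, -0.149, 65, 0.045, -0.99, 0.01, 0, 0, -0.149, 65, 0.045, -0.99, 0, 0, 0, -0.149, 65, 0.045, -0.99, -0.06, 0, 0, -0.149, 65, 0.045, -0.99, -0.16, 0, 0, -0.149, 65, 0.045, -0.99, -0.26, 0, 0, -0.149, 65, 0.045, -0.99, -0.34, 0, 0, -0.149, 65, 0.045, -0.99, -0.38, 0, 0, -0.149, 65, 0.045, -0.99, -0.4, 0, 0, -0.149, 65, 0.045, -0.99, -0.4, 0, 0, -0.149, 65, 0.045, -0.99, -0.4, 0, 0, -0.149, 65]'

```text
time_s: 8.9
tcp_pos: [553.1, -142.8, 15.3]
tcp_rot: [[-0.118, 0.993, 0.001], [0.993, 0.118, -0.0], [-0.0, 0.001, -1.0]]
wrist_force: [-0.4, 0.5, 0.3]
gripper_width: 57.0
grasp_force: 0.0
```

Emit:
jog_arm --moves '[0, 0, 0, 0, 0, 0, 0, 0, 0, 0, 0, 0, 0, 0, 0, 0, 0, 0, 0, 0, 0, 0, 0, 0, 0, 0, 0, 0, 0, 0, 0, 0, 0, 0, 0, 0, 0, 0, 0, 0, 0, 0, 0, 0, 0, 0, 0, 0, 0, 0, 0, 0, 0, 0, 0, 0, 0, 0, 0, 0, 0, 0, 0]'

```text
time_s: 9.8
tcp_pos: [552.5, -143.2, 14.8]
tcp_rot: [[-0.118, 0.993, 0.0], [0.993, 0.118, -0.0], [-0.0, 0.0, -1.0]]
wrist_force: [-0.6, 0.1, 1.9]
gripper_width: 22.9
grasp_force: 12.0
```

Emit:
jog_arm --moves '[0, 0, 0.05, 0, 0, 0, 0, 0, 0, 0.15, 0, 0, 0, 0, 0, 0, 0.27, 0, 0, 0, 0, 0, 0, 0.37, 0, 0, 0, 0, -0.01, 0.08, 0.4, 0, 0, 0.03, 0, -0.02, 0.2, 0.4, 0, 0, 0.06, 0, -0.03, 0.34, 0.4, 0, 0, 0.09, 0, -0.04, 0.48, 0.4, 0, 0, 0.12, 0, -0.05, 0.62, 0.4, 0, 0, 0.149, 0, -0.06, 0.74, 0.4, 0, 0, 0.149, 0, -0.06, 0.8, 0.4, 0, 0, 0.149, 0]'

```text
time_s: 10.9
tcp_pos: [535.8, 61.6, 114.5]
tcp_rot: [[-0.239, 0.971, -0.001], [0.971, 0.239, 0.002], [0.002, -0.001, -1.0]]
wrist_force: [-1.3, -0.3, 0.0]
gripper_width: 22.6
grasp_force: 12.0
```

Emit:
jog_arm --moves '[-0.01, 0.1, 0, 0, 0, 0, 0, -0.02, 0.22, 0, 0, 0, 0, 0, -0.03, 0.34, 0, 0, 0, 0, 0, -0.032, 0.387, 0, 0, 0, 0, 0, -0.032, 0.387, 0, 0, 0, 0, 0, -0.032, 0.387, -0.04, 0, 0, 0, 0, -0.032, 0.387, -0.14, 0, 0, 0, 0, -0.032, 0.387, -0.24, 0, 0, 0, 0, -0.032, 0.387, -0.32, 0, 0, 0, 0, -0.032, 0.387, -0.37, 0, 0, 0, 0, -0.032, 0.387, -0.39, 0, 0, 0, 0, -0.032, 0.387, -0.396, 0, 0, 0, 0, -0.032, 0.387, -0.396, 0, 0, 0, 0, -0.032, 0.387, -0.396, 0, 0, 0, 0]'

```text
time_s: 12.3
tcp_pos: [530.1, 153.7, 16.5]
tcp_rot: [[-0.233, 0.973, 0.001], [0.973, 0.233, 0.0], [0.0, 0.001, -1.0]]
wrist_force: [-0.5, -1.0, -0.6]
gripper_width: 23.1
grasp_force: 12.0
```

Emit:
jog_arm --moves '[0, 0, 0, 0, 0, 0, 0, 0, 0, 0, 0, 0, 0, 40, 0, 0, 0, 0, 0, 0, 60, 0, 0, 0, 0, 0, 0, 60, 0, 0, 0, 0, 0, 0, 60, 0, 0, 0, 0, 0, 0, 60, 0, 0, 0.08, 0, 0, 0, 60, 0, 0, 0.2, 0, 0, 0, 60, 0, 0, 0.4, 0, 0, 0, 60, 0, 0, 0.4, 0, 0, 0, 60]'

```text
time_s: 13.3
tcp_pos: [533.1, 155.3, 121.2]
tcp_rot: [[-0.233, 0.972, 0.009], [0.973, 0.233, 0.003], [0.001, 0.01, -1.0]]
wrist_force: [2.0, 0.5, 0.1]
gripper_width: 52.7
grasp_force: 0.0
```

Emit:
jog_arm --moves '[0.01, -0.12, 0.02, 0, 0, -0.03, 65, 0.02, -0.3, 0.02, 0, 0, -0.06, 65, 0.03, -0.48, 0.02, 0, 0, -0.09, 65, 0.04, -0.66, 0.02, 0, 0, -0.12, 65, 0.06, -0.84, 0.02, 0, 0, -0.149, 65, 0.06, -0.9, 0, 0, 0, -0.149, 65]'

```text
time_s: 13.9
tcp_pos: [544.7, -77.6, 115.5]
tcp_rot: [[-0.11, 0.994, 0.001], [0.994, 0.11, -0.003], [-0.003, 0.0, -1.0]]
wrist_force: [-0.0, -0.4, 0.4]
gripper_width: 57.2
grasp_force: 0.0
```

Emit:
jog_arm --moves '[0.02, -0.15, 0, 0, 0, 0, 65, 0.04, -0.3, 0, 0, 0, 0, 65, 0.054, -0.44, 0, 0, 0, 0, 65, 0.054, -0.489, 0, 0, 0, 0, 65, 0.054, -0.489, 0, 0, 0, 0, 65, 0.054, -0.489, -0.06, 0, 0, 0, 65, 0.054, -0.489, -0.16, 0, 0, 0, 65, 0.054, -0.489, -0.26, 0, 0, 0, 65, 0.054, -0.489, -0.34, 0, 0, 0, 65, 0.054, -0.489, -0.38, 0, 0, 0, 65, 0.054, -0.489, -0.404, 0, 0, 0, 65, 0.054, -0.489, -0.404, 0, 0, 0, 65, 0.054, -0.489, -0.404, 0, 0, 0, 65]'

```text
time_s: 15.2
tcp_pos: [558.6, -193.2, 15.3]
tcp_rot: [[-0.118, 0.993, 0.001], [0.993, 0.118, -0.0], [-0.0, 0.001, -1.0]]
wrist_force: [1.0, -0.3, 0.3]
gripper_width: 57.4
grasp_force: 0.0
```

Emit:
jog_arm --moves '[0, 0, 0, 0, 0, 0, 0, 0, 0, 0, 0, 0, 0, 0, 0, 0, 0, 0, 0, 0, 0, 0, 0, 0, 0, 0, 0, 0, 0, 0, 0, 0, 0, 0, 0, 0, 0, 0, 0, 0, 0, 0, 0, 0, 0, 0, 0, 0, 0, 0, 0, 0, 0, 0, 0, 0, 0, 0, 0, 0, 0, 0, 0]'

```text
time_s: 16.1
tcp_pos: [558.0, -193.7, 14.8]
tcp_rot: [[-0.118, 0.993, 0.0], [0.993, 0.118, -0.0], [-0.0, 0.0, -1.0]]
wrist_force: [-0.7, -0.7, 2.2]
gripper_width: 20.9
grasp_force: 12.0
```

Emit:
jog_arm --moves '[0, 0, 0.05, 0, 0, 0, 0, 0, 0, 0.15, 0, 0, 0, 0, 0, 0, 0.27, 0, 0, 0, 0, 0, 0, 0.37, 0, 0, 0, 0, -0.01, 0.08, 0.4, 0, 0, 0.03, 0, -0.02, 0.2, 0.4, 0, 0, 0.06, 0, -0.03, 0.34, 0.4, 0, 0, 0.09, 0, -0.04, 0.48, 0.4, 0, 0, 0.12, 0, -0.06, 0.62, 0.4, 0, 0, 0.149, 0, -0.07, 0.76, 0.4, 0, 0, 0.149, 0, -0.08, 0.9, 0.4, 0, 0, 0.149, 0]'

```text
time_s: 17.2
tcp_pos: [536.3, 34.4, 114.3]
tcp_rot: [[-0.235, 0.972, -0.001], [0.972, 0.235, 0.001], [0.001, -0.001, -1.0]]
wrist_force: [0.2, -0.0, 0.2]
gripper_width: 20.5
grasp_force: 12.0
```

Emit:
jog_arm --moves '[-0.02, 0.14, 0, 0, 0, 0, 0, -0.04, 0.28, 0, 0, 0, 0, 0, -0.05, 0.42, 0, 0, 0, 0, 0, -0.07, 0.56, 0, 0, 0, 0, 0, -0.08, 0.66, 0, 0, 0, 0, 0, -0.08, 0.689, 0, 0, 0, 0, 0, -0.08, 0.689, 0, 0, 0, 0, 0, -0.08, 0.689, -0.04, 0, 0, 0, 0, -0.08, 0.689, -0.14, 0, 0, 0, 0, -0.08, 0.689, -0.24, 0, 0, 0, 0, -0.08, 0.689, -0.32, 0, 0, 0, 0, -0.08, 0.689, -0.37, 0, 0, 0, 0, -0.08, 0.689, -0.39, 0, 0, 0, 0, -0.08, 0.689, -0.396, 0, 0, 0, 0, -0.08, 0.689, -0.396, 0, 0, 0, 0, -0.08, 0.689, -0.396, 0, 0, 0, 0]'

```text
time_s: 18.8
tcp_pos: [518.6, 203.8, 16.5]
tcp_rot: [[-0.233, 0.973, 0.001], [0.973, 0.233, 0.0], [0.0, 0.001, -1.0]]
wrist_force: [-1.1, 0.6, -0.5]
gripper_width: 20.6
grasp_force: 12.0
```

Emit:
jog_arm --moves '[0, 0, 0, 0, 0, 0, 0, 0, 0, 0, 0, 0, 0, 40, 0, 0, 0, 0, 0, 0, 60, 0, 0, 0, 0, 0, 0, 60, 0, 0, 0, 0, 0, 0, 60, 0, 0, 0, 0, 0, 0, 60, 0, 0, 0.08, 0, 0, 0, 60, 0, 0, 0.2, 0, 0, 0, 60, 0, 0, 0.4, 0, 0, 0, 60, 0, 0, 0.4, 0, 0, 0, 60]'

```text
time_s: 19.8
tcp_pos: [521.5, 205.7, 121.2]
tcp_rot: [[-0.233, 0.972, 0.009], [0.973, 0.233, 0.004], [0.002, 0.01, -1.0]]
wrist_force: [2.3, 0.6, -0.0]
gripper_width: 52.7
grasp_force: 0.0
```

Emit:
jog_arm --moves '[0.01, -0.12, 0.02, 0, 0, -0.03, 65, 0.02, -0.3, 0.02, 0, 0, -0.06, 65, 0.04, -0.48, 0.02, 0, 0, -0.09, 65, 0.06, -0.66, 0.02, 0, 0, -0.12, 65, 0.08, -0.84, 0.02, 0, 0, -0.149, 65, 0.09, -0.95, 0, 0, 0, -0.149, 65]'

```text
time_s: 20.4
tcp_pos: [540.7, -38.3, 115.6]
tcp_rot: [[-0.113, 0.994, 0.001], [0.994, 0.113, -0.002], [-0.002, 0.0, -1.0]]
wrist_force: [-0.3, -0.1, -0.4]
gripper_width: 57.5
grasp_force: 0.0
```

Emit:
jog_arm --moves '[0.02, -0.17, 0, 0, 0, 0, 65, 0.04, -0.34, 0, 0, 0, 0, 65, 0.06, -0.51, 0, 0, 0, 0, 65, 0.08, -0.68, 0, 0, 0, 0, 65, 0.096, -0.8, 0, 0, 0, 0, 65, 0.096, -0.847, 0, 0, 0, 0, 65, 0.096, -0.847, 0, 0, 0, 0, 65, 0.096, -0.847, -0.06, 0, 0, 0, 65, 0.096, -0.847, -0.16, 0, 0, 0, 65, 0.096, -0.847, -0.26, 0, 0, 0, 65, 0.096, -0.847, -0.34, 0, 0, 0, 65, 0.096, -0.847, -0.38, 0, 0, 0, 65, 0.096, -0.847, -0.404, 0, 0, 0, 65, 0.096, -0.847, -0.404, 0, 0, 0, 65, 0.096, -0.847, -0.404, 0, 0, 0, 65]'

```text
time_s: 21.9
tcp_pos: [565.1, -245.3, 15.4]
tcp_rot: [[-0.118, 0.993, 0.001], [0.993, 0.118, -0.0], [-0.0, 0.001, -1.0]]
wrist_force: [0.8, -0.4, -0.1]
gripper_width: 57.3
grasp_force: 0.0
```

Emit:
jog_arm --moves '[0, 0, 0, 0, 0, 0, 0, 0, 0, 0, 0, 0, 0, 0, 0, 0, 0, 0, 0, 0, 0, 0, 0, 0, 0, 0, 0, 0, 0, 0, 0, 0, 0, 0, 0, 0, 0, 0, 0, 0, 0, 0, 0, 0, 0, 0, 0, 0, 0, 0, 0, 0, 0, 0, 0, 0, 0, 0, 0, 0, 0, 0, 0]'

```text
time_s: 22.8
tcp_pos: [564.5, -245.7, 14.8]
tcp_rot: [[-0.118, 0.993, 0.0], [0.993, 0.118, -0.0], [-0.0, 0.0, -1.0]]
wrist_force: [-0.9, -0.3, 2.9]
gripper_width: 22.0
grasp_force: 12.0
```

Emit:
jog_arm --moves '[0, 0, 0.05, 0, 0, 0, 0, 0, 0, 0.15, 0, 0, 0, 0, 0, 0, 0.27, 0, 0, 0, 0, 0, 0, 0.37, 0, 0, 0, 0, -0.01, 0.08, 0.4, 0, 0, 0.03, 0, -0.02, 0.2, 0.4, 0, 0, 0.06, 0, -0.03, 0.34, 0.4, 0, 0, 0.09, 0, -0.05, 0.5, 0.4, 0, 0, 0.12, 0, -0.07, 0.67, 0.4, 0, 0, 0.149, 0, -0.09, 0.84, 0.4, 0, 0, 0.149, 0, -0.117, 1.0, 0.4, 0, 0, 0.149, 0]'

```text
time_s: 23.9
tcp_pos: [533.5, 7.9, 114.3]
tcp_rot: [[-0.236, 0.972, -0.001], [0.972, 0.236, 0.001], [0.001, -0.001, -1.0]]
wrist_force: [0.3, -0.4, 0.3]
gripper_width: 21.8
grasp_force: 12.0
```

Emit:
jog_arm --moves '[-0.02, 0.16, 0, 0, 0, 0, 0, -0.04, 0.32, 0, 0, 0, 0, 0, -0.06, 0.48, 0, 0, 0, 0, 0, -0.08, 0.64, 0, 0, 0, 0, 0, -0.1, 0.8, 0, 0, 0, 0, 0, -0.117, 0.94, 0, 0, 0, 0, 0, -0.117, 0.994, 0, 0, 0, 0, 0, -0.117, 0.994, 0, 0, 0, 0, 0, -0.117, 0.994, -0.04, 0, 0, 0, 0, -0.117, 0.994, -0.14, 0, 0, 0, 0, -0.117, 0.994, -0.24, 0, 0, 0, 0, -0.117, 0.994, -0.32, 0, 0, 0, 0, -0.117, 0.994, -0.37, 0, 0, 0, 0, -0.117, 0.994, -0.39, 0, 0, 0, 0, -0.117, 0.994, -0.396, 0, 0, 0, 0, -0.117, 0.994, -0.396, 0, 0, 0, 0, -0.117, 0.994, -0.396, 0, 0, 0, 0]'

```text
time_s: 25.6
tcp_pos: [506.6, 253.0, 16.5]
tcp_rot: [[-0.233, 0.973, 0.001], [0.973, 0.233, 0.001], [0.0, 0.001, -1.0]]
wrist_force: [-0.1, 0.1, -0.4]
gripper_width: 21.5
grasp_force: 12.0
```

Emit:
jog_arm --moves '[0, 0, 0, 0, 0, 0, 0, 0, 0, 0, 0, 0, 0, 40, 0, 0, 0, 0, 0, 0, 60, 0, 0, 0, 0, 0, 0, 60, 0, 0, 0, 0, 0, 0, 60, 0, 0, 0, 0, 0, 0, 60, 0, 0, 0.08, 0, 0, 0, 60, 0, 0, 0.2, 0, 0, 0, 60, 0, 0, 0.4, 0, 0, 0, 60, 0, -0.2, 0.6, 0, 0, 0, 60, 0, -0.4, 0.7, 0, 0, 0, 60, 0, -0.6, 0.7, 0, 0, 0, 60, 0, -0.8, 0.7, 0, 0, 0, 60, 0, -0.95, 0.7, 0, 0, 0, 60, 0, -0.95, 0.7, 0, 0, 0, 60, 0, -0.95, 0.7, 0, 0, 0, 60]'

```text
time_s: 27.2
tcp_pos: [505.9, 13.0, 190.7]
tcp_rot: [[-0.228, 0.974, -0.0], [0.974, 0.228, -0.001], [-0.001, -0.0, -1.0]]
wrist_force: [0.1, 0.0, -0.9]
gripper_width: 52.9
grasp_force: 0.0
```

```bash
python3 w.py w3.png; python3 -c "
from h import *
im,d,c=grab('scene'); cv2.imwrite('pics/s3.png',cv2.resize(cv2.cvtColor(im,4)[130:350,200:400],None,fx=2.7,fy=2.7))"
```

```text
27.2 [505.9  13.  190.7] [[-0.228, 0.974, -0.0], [0.974, 0.228, -0.001], [-0.001, -0.0, -1.0]] 52.91908952259965
blue [343, 0, 62, 147, 6079] [371.9  68. ] [527.1 131.5  56. ] [533. 140.   5.]
yellow [559, 92, 81, 124, 3424] [598.3 157.5] [758.4 106.5  50. ] [761. 107.  47.]
yellow [431, 289, 27, 60, 728] [446.9 318.7] [682.3 -96.8  50. ] [532.  45. 272.]
yellow [175, 293, 22, 55, 546] [182.3 326. ] [ 394.7 -174.4   50. ] [468.  29. 273.]
yellow [358, 362, 211, 14, 2174] [479.8 369.4] [ 745.3 -155.2   50. ] [538.  39. 281.]
yellow [209, 369, 35, 6, 194] [225.6 371.6] [ 451.7 -227.7   50. ] [481.  26. 281.]
bottle [ 7.25318341e+02 -1.43031088e+02 -1.13686838e-13] purple [ 639.04955246 -209.0129503     0.        ]
```

View pics/s3.png

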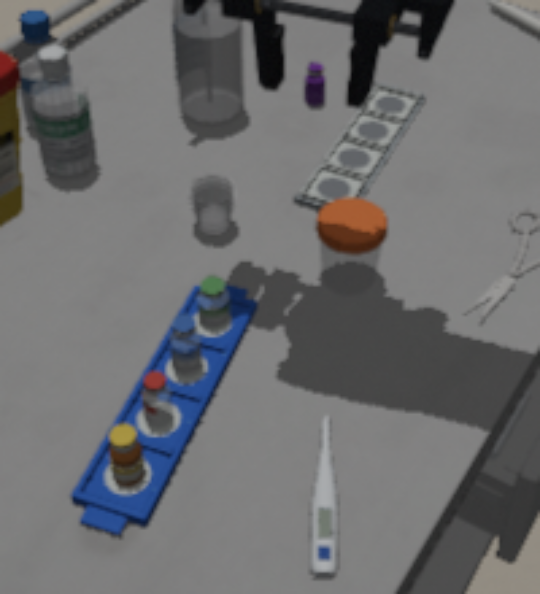

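View pics/w3.png

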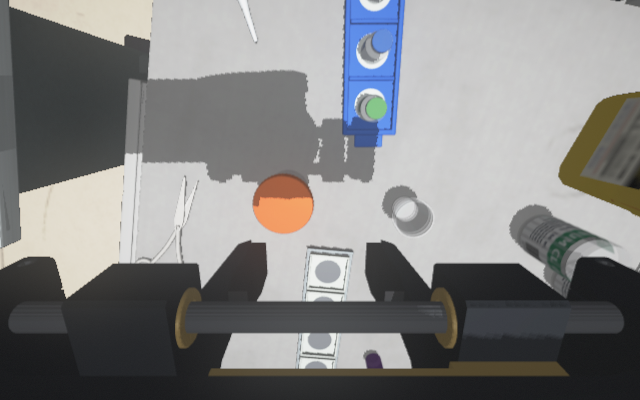

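The scene view shows all four vials upright on their discs: green (213,285), blue (187,330), red (155,382) and yellow (123,435). The cup has not moved. I'll check the positions against the tolerance before handing in.

Run:
```python
from h import *
pk={'green':(541.3,104.3,45,75,39),'blue':(529.4,153.7,105,125,51),'red':(517.9,203.6,0,8,44),'yellow':(505.9,252.8,18,32,45)}
for n in ('side','scene'):
    im,d,c=grab(n);hsv=cv2.cvtColor(im,cv2.COLOR_RGB2HSV);P=cloud(d,c)
    for k,(x,y,a,b,h) in pk.items():
        m=(cv2.inRange(hsv,(a,70,50),(b,255,255))>0)&(np.hypot(P[...,0]-x,P[...,1]-y)<22)&(abs(P[...,2]-h-2)<9)
        q=P[m]; print(n,k,len(q),(q.mean(0)-[x,y,0]).round(1) if len(q) else '')
```

```text
side green 39 [ 0.7 -5.  44.1]
side blue 40 [ 0.2 -1.6 55.4]
side red 29 [-0.8 -2.6 49. ]
side yellow 18 [-3.  -1.8 49.4]
scene green 39 [-1. -2. 44.]
scene blue 52 [-2.4  1.2 54.1]
scene red 37 [-2.   1.3 48.8]
scene yellow 65 [-1.7  0.7 49.7]
```

Every vial is within about 5 mm of its pocket's centre and at the right height.

```bash
python3 -c "
from workcell import robot
print(robot.finish_job())"
```

```text
the job is handed in; nothing more can be done
None
```

The job is handed in: all four vials stand upright and released in the blue rack in reverse order (green rightmost, then blue, red, yellow leftmost), each within about 5 mm of its pocket's centre, and the specimen cup was not disturbed; the hand-in returned no verdict.

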